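Level the worm-driven drain rack and set the tapered sleeve

TASK

The drain rack has been left tipped one division towards the robot. Turn the knurled knob of its worm drive, regrasping as often as it takes, until the rack is level; then set the loose tapered steel sleeve upright in the empty tapered socket so that it sits home by its own weight: lower it gently, feel for the seat, and do not push it or drop it in, or it will jam. Move the rack only by its knob, let go of everything at the end, and leave the other things on the bench where they are.

Things in the scene. Friction and masses are not known exactly. Their poses are not given: they have to be found in the camera images.
- stand: Fixed stand: white base plate 390 mm along y, 170 along x, 10 thick; aluminium cheeks 76 mm high at y = -122 and +122 mm; white worm box 85 x 85 mm, 100 mm high, centred at y = -195 mm. Origin on the bench, midway between the cheeks, under the pivot axis; x points away from the robot at yaw 0, z up.
- level_mark (a point): Longest (middle) mark on the upright strip (100 mm high) at the robot side of the stand's y = +125 mm cheek. The strip carries a mark every 15 degrees; the rack's side pointer aims at this one when the rack is level. 72 mm from the pivot axis, at its height.
- rack: Aluminium plate 120 x 215 x 10 mm tilting about the stand's y axis. Two dark steel tapered sockets: y = -52 mm empty; y = +52 mm holds a fixed sleeve like the loose one, top 92 mm over the origin. Origin on the pivot axis under the plate's middle, 52 mm above the bench; z is normal to the plate, vertical when level. Starts tipped 12.5 to 16 degrees, robot-side edge low; stops 23 degrees that way, 7 past level.
- knob: Black knurled round knob on top of the worm box, 40 mm diameter, 36 mm high, upright axis. Origin on its axis, centre of its underside, 108 mm above the bench (8 mm above the box); a white line on top marks its x axis. Does not move up or down. Grip it on any diameter.
- knob_grip (a point): On the knob's axis, 20 mm above its underside. Clockwise from above raises the robot-side edge of the rack: 40 rad of knob = 1 rad of rack, no backlash; 1.4 to 1.75 turns are needed. Light friction, up to 0.1 N m. Self-locking: the rack stays where the knob leaves it.
- socket (a point): On the empty socket's axis, on the plate's upper face (62 mm above the bench when level); z up the axis. The socket is a tight round steel ring 30 mm high, 5 mm wall, bore about 40 mm wide at the mouth, 30 at the bottom (half-angle 10 degrees). It is screwed to a different height each time, and this point does not show it: its mouth is 30 to 44 mm above here, so feel for the seat.
- sleeve: Loose solid steel tapered sleeve, 0.13 to 0.25 kg, standing on its small end on the bench, left. Cone 32 mm diameter at the bottom, 46 at 40 mm height (half-angle 10 degrees), then a neck 28 mm diameter from 42 to 76 mm, to grip. Origin centre of underside, z up its axis. Home in the socket its underside is 24 mm below the mouth (6 to 20 mm above the plate); only the tapers touch.
- collar: Bystander beside the sleeve: a straight-sided steel collar, 48 mm in diameter to 40 mm height, then a 28 mm neck to 70 mm. It does not fit the socket. Origin under its centre. Leave it.
- amber: Bystander: amber bottle 68 mm in diameter, 130 mm high. Origin under its centre. Leave it.
- cup: Bystander: open steel cup 64 mm in diameter, 70 mm high. Origin under its centre. Leave it.
- dish: Bystander: flat glass dish 100 mm in diameter, 18 mm high. Origin under its centre. Leave it.
- vial: Bystander: small capped glass vial 32 mm in diameter, 55 mm high. Origin under its centre. Leave it.
- spatula: Bystander: steel lab spatula 170 mm long lying flat. Leave it.
Mind the look-alikes: they are no part of the job. What is shaped like the sleeve but green or yellow is not meant.

How it is judged:
By the outcome, as a careful person would: the job done as asked, in the order asked, and still so for the second after the job is handed in, with the robot touching nothing.
It also fails if it takes over 72 s, if anything falls off the work surface, if the arm or the gripper's body presses on something with over 40 N, if the wrist force passes 120 N, or if a joint passes its speed limit or range.

ROBOT

A 6-joint arm with a two-finger parallel gripper is mounted at the origin on the work surface. World frame = base frame: x ahead of the robot, y to its left, z up, the work surface at z = 0. Lengths are in m, angles in rad, forces in N, time in s.
With the tool pointing down it reaches from about 0.375 to 0.925 m from the base axis. Payload 5.7 kg.
Tool frame: the origin (TCP) lies midway between the tips of the shut fingers; the grasp point (between the pads) lies 19 mm behind it; z points along the fingers, y is the line along which they close (so a half turn about z gives the same grasp; the last joint's range is limited). The gripper opens to 88 mm and grips with 3 to 60 N. Pads are 20 mm wide; open, the fingers measure 115 mm over their backs; the gripper's body (75 mm by 178 mm) begins 61 mm behind the grasp point.
Start: joints at [1.108, 0.359, 1.51, -0, 1.272, -0.115], TCP at [0.204, 0.564, 0.223] pointing down, gripper open.
Joint ranges: [-2.97, 2.97], [-1.01, 2.36], [0.21, 2.38], [-0.96, 4.11], [0.2, 2.71], [-2.98, 2.98]. Speed limits (rad/s): [2.39, 2.39, 3.14, 3.14, 3.14, 3.14].

INTERFACE

Orientations are given as a unit quaternion [x, y, z, w].
In Python, from bench import move_ptp, servo_line, goto_joints, move_gripper, sleep, inverse_kinematics, capture, PlanningError, close_job, spot_in, silhouettes, current_clock, current_joint_pos, current_qvel, current_joint_torque, current_position, current_orientation, current_force, current_torque, current_finger_gap, current_grip_force gives the robot as it stands. Calls block until the motion is done:
- move_ptp(position, orientation): joint-space move of the TCP to a pose.
- servo_line(position, orientation=None, rate=0.15, contact_N=None): straight line of the TCP; orientation=None keeps the orientation; rate is the mean speed in m/s. With contact_N (N) it stops when the force on the tool has changed by that much, and returns True; else False.
- goto_joints(angles): joint-space move.
- move_gripper(opening): finger opening in m; the grip force is fixed at half the most; returns when the fingers have stopped.
- sleep(seconds).
- inverse_kinematics(position, orientation): joint angles nearest the present ones, or None.
- capture(name): name is "side" or "top"; returns a dict with "image" (480x640x3 uint8, blue, green, red), "range_z" (480x640 float32, m along the optical axis (not along the pixel's ray), 0 where there is no reading), "intrinsics" (3x3 intrinsics, pixels), "k1" (the pictures are not rectified: a ray, as slopes to the right and down, at radius r is drawn at 1 + k1 r^2 times it, then the intrinsics apply), "R" (3x3) and "t" (3): a world point X has camera coordinates R X + t. Camera axes: x right, y down, z forward; pixel columns grow to the right and rows downward; lengths in m; the calibration is good to about 2 mm. A picture is of the moment at which its call begins.
A pose or a line that the arm cannot do raises PlanningError and nothing moves.
- close_job(): hands the job in; it is judged then, once.
Trained networks look in the newest picture that a camera, given by its name, has taken for a name from the list of things; names that differ only in an ending like _2 or _b are one class to them, and where a whole thing is asked for, a point or a joint stands for the part that bears it (a point fixed in the world has none). Each returns a list of dicts, best first, with "conf" (0 to 1); they miss things now and then, are a little off and sometimes report something else, mostly with a low value. They report only what shows in the picture. A call takes as long as a camera call. They do not tell look-alikes from the thing itself.
- spot_in(camera, query): "xy" ([column, row] in pixels, amid what is visible of it).
- silhouettes(camera, query): "region" (480x640 bool, what is visible of it) and "xy" ([column, row] in pixels, amid what is visible of it).
Readings, each from a call of its own:
- current_clock(): time.
- current_joint_pos(): joint angles.
- current_qvel(): joint speeds.
- current_joint_torque(): joint torques, N m.
- current_position(): TCP position.
- current_orientation(): TCP orientation.
- current_force(): force on the tool from outside, world axes, zero at the start.
- current_torque(): the same for the moment, N m.
- current_finger_gap(): finger opening in m.
- current_grip_force(): force on a finger pad.
Only numpy, scipy, OpenCV 4.12 (cv2) and the standard library are available. Lean on these libraries where they do the work, as an engineer would, in place of code of your own. Each camera call takes 0.05 s, during which the arm holds its last target. There are 200 camera calls.

## Working session

There is one attempt and no reset: what is moved stays moved. The work goes in short steps, each a Python script; the robot and the scene stay as the last script left them, time stands still between calls to the robot, and variables do not carry over. Pictures are saved under pics/ and viewed, at most 10 in all, crops included, and the job is handed in when it is done.

```bash
mkdir -p pics; cat > h.py <<'E'
import numpy as np, cv2
from bench import *
def px2w(c,uv,depth=None,z=None):
    K=c["intrinsics"];a=(uv[0]-K[0,2])/K[0,0];b=(uv[1]-K[1,2])/K[1,1]
    x,y=a,b
    for _ in range(10):
        s=1+c["k1"]*(x*x+y*y);x,y=a/s,b/s
    d=np.array([x,y,1.]);R=c["R"];t=c["t"]
    o=-R.T@t;w=R.T@d
    if z is not None: return o+w*(z-o[2])/w[2]
    return o+w*depth
def w2px(c,X):
    p=c["R"]@np.asarray(X)+c["t"];x,y=p[0]/p[2],p[1]/p[2];s=1+c["k1"]*(x*x+y*y)
    K=c["intrinsics"];return np.array([K[0,0]*x*s+K[0,2],K[1,1]*y*s+K[1,2]])
def cloud(c,mask=None):
    d=c["range_z"];m=d>0
    if mask is not None:m&=mask
    v,u=np.nonzero(m);K=c["intrinsics"];a=(u-K[0,2])/K[0,0];b=(v-K[1,2])/K[1,1];x,y=a.copy(),b.copy()
    for _ in range(10):
        s=1+c["k1"]*(x*x+y*y);x,y=a/s,b/s
    z=d[v,u];P=np.stack([x*z,y*z,z],1);return (P-c["t"])@c["R"]
E
python3 - <<'E'
from h import *
ims=[]
for n in("top","side"):
    c=capture(n);cv2.imwrite(f"pics/{n}0.png",c["image"]);print(n,(-c["R"].T@c["t"]).round(3),c["k1"],c["intrinsics"][0,0])
    for q in("stand","knob","knob_grip","socket","sleeve","collar","level_mark","rack"):
        try:
            for r in spot_in(n,q)[:4]:
                u,v=np.round(r["xy"]).astype(int);z=c["range_z"][v,u]
                print(q,round(r["conf"],2),np.round(r["xy"],1),px2w(c,r["xy"],z).round(3) if z>0 else None)
        except Exception as e: print(q,e)
E
```

```text
top [ 0.375 -0.016  1.08 ] 0.008302929526541191 476.5503204087222
stand 0.88 [343.7 204.7] [ 0.571 -0.053  0.068]
stand 0.59 [483.9 325.7] [ 0.309 -0.363  0.002]
knob 0.74 [410.5 187.4] [ 0.591 -0.185  0.143]
knob 0.16 [194.5 153.1] [0.708 0.291 0.005]
knob_grip 0.66 [409.5 191.5] [ 0.583 -0.183  0.143]
socket 0.7 [317.3 201.6] [0.58  0.004 0.062]
sleeve 0.98 [133.  248.5] [0.48  0.399 0.064]
sleeve 0.59 [211.4 280. ] [0.411 0.226 0.079]
sleeve 0.56 [167.6 268.5] [0.436 0.321 0.073]
sleeve 0.37 [341.8 203.3] [ 0.574 -0.049  0.07 ]
collar 0.85 [179.7 216.7] [0.552 0.309 0.043]
collar 0.69 [407.9 189.9] [ 0.586 -0.18   0.142]
level_mark 0.71 [342.2 208.5] [ 0.563 -0.05   0.066]
rack 0.78 [318.  204.2] [0.574 0.002 0.062]
side [-0.114 -0.773  0.679] -0.12863846463090514 498.2718616794285
stand 0.72 [373.2 254.1] [ 0.564 -0.099  0.057]
stand 0.62 [348.3 234.3] [ 0.575 -0.002  0.062]
knob 0.94 [413.9 241.4] [ 0.58  -0.202  0.132]
knob_grip 0.94 [415.1 238.7] [ 0.582 -0.203  0.138]
socket 0.97 [347.5 232.6] [0.58  0.006 0.061]
socket 0.25 [368.9 387.3] [ 0.317 -0.345  0.004]
sleeve 0.88 [229.6 210.2] [0.43  0.317 0.054]
sleeve 0.71 [240.  230.7] [0.405 0.223 0.04 ]
sleeve 0.68 [235.7 195.1] [0.495 0.396 0.049]
collar 0.92 [268.8 203.2] [0.546 0.3   0.041]
level_mark 0.57 [371.  256.2] [ 0.556 -0.1    0.055]
rack 0.95 [343.9 232. ] [0.576 0.015 0.061]
```

View pics/top0.png

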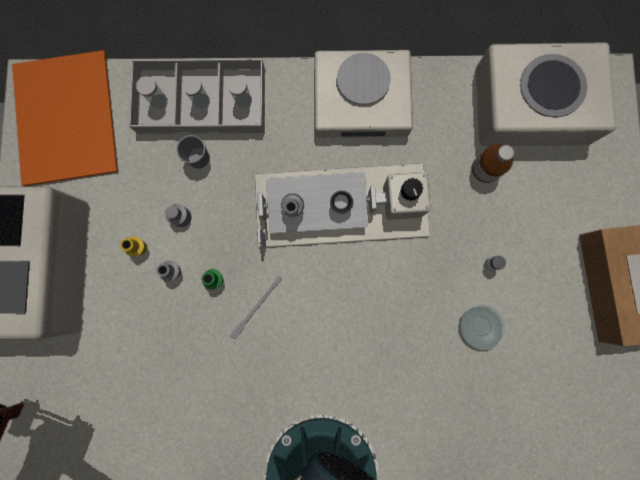

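View pics/side0.png

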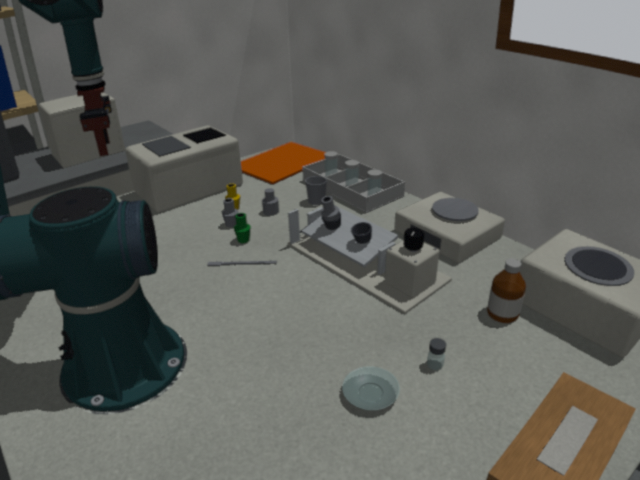

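Top view: the sleeve candidates are grey (168,271), yellow (133,247), green (212,280), collar (179,216) and the tray items (148–240,90). By its description I choose the grey one at (168,271). The knob is at (411,188), the empty socket at (342,202) and the fixed sleeve at (292,206). I'll check the choice in one crop and measure.

```bash
python3 - <<'E'
from h import *
t=capture("top")
s=capture("side")
a=cv2.resize(t["image"][200:300,100:240],(560,400),interpolation=cv2.INTER_CUBIC)
b=cv2.resize(s["image"][175:255,200:300],(500,400),interpolation=cv2.INTER_CUBIC)
cv2.imwrite("pics/crop1.png",cv2.resize(np.hstack([a,b]),(795,300)))
for n,c in(("top",t),("side",s)):
    P=cloud(c)
    def circ(name,x,y,z0,z1,r=.04):
        m=(np.hypot(P[:,0]-x,P[:,1]-y)<r)&(P[:,2]>z0)&(P[:,2]<z1);Q=P[m]
        if len(Q)<5: print(n,name,len(Q));return
        lo,hi=np.percentile(Q,[2,98],axis=0);print(n,name,len(Q),Q.mean(0).round(4),((lo+hi)/2).round(4),(hi-lo).round(4))
    circ("sleeve neck",.43,.318,.05,.09);circ("sleeve top",.43,.318,.072,.09);circ("collar top",.55,.305,.05,.09)
    circ("knobtop",.585,-.188,.135,.16);circ("fixed sleeve",.575,.055,.11,.2)
    # box top
    m=(abs(P[:,0]-.585)<.06)&(abs(P[:,1]+.185)<.06)&(P[:,2]>.09)&(P[:,2]<.108);Q=P[m]
    print("box",cv2.minAreaRect(Q[:,:2].astype(np.float32)))
    # base plate
    m=(abs(P[:,0]-.575)<.12)&(P[:,1]>-.3)&(P[:,1]<.2)&(P[:,2]>.007)&(P[:,2]<.2);Q=P[m]
    print("base",cv2.minAreaRect(Q[:,:2].astype(np.float32)))
    # rack plate
    m=(abs(P[:,0]-.575)<.05)&(P[:,1]>-.08)&(P[:,1]<.09)&(P[:,2]>.03)&(P[:,2]<.09);Q=P[m]
    for _ in range(6):
        A=np.c_[Q[:,:2],np.ones(len(Q))];k=np.linalg.lstsq(A,Q[:,2],rcond=None)[0];e=abs(A@k-Q[:,2]);Q=Q[e<max(.002,np.percentile(e,80) if _<3 else .002)]
    print("rack",k.round(4),len(Q),np.degrees(np.arctan(np.hypot(*k[:2]))))
    print("bench z",np.median(P[(abs(P[:,0]-.35)<.03)&(abs(P[:,1])<.1)][:,2]))
E
```

```text
top sleeve neck 184 [0.4341 0.3277 0.0719] [0.4346 0.3294 0.0661] [0.0258 0.025  0.0284]
top sleeve top 133 [0.4346 0.3302 0.0758] [0.4342 0.3298 0.0764] [0.024  0.0241 0.0078]
top collar top 167 [0.5585 0.3169 0.0673] [0.5588 0.3181 0.0621] [0.0244 0.0257 0.0215]
top knobtop 330 [ 0.5909 -0.1882  0.1434] [ 0.5912 -0.1886  0.1428] [0.0371 0.0373 0.0086]
top fixed sleeve 215 [0.5624 0.0561 0.1324] [0.564  0.0564 0.1275] [0.0404 0.027  0.0347]
box ((0.592167854309082, -0.18907609581947327), (0.08581168204545975, 0.08500969409942627), 3.290813684463501)
base ((0.5837990641593933, -0.049205780029296875), (0.17046046257019043, 0.3894868791103363), 3.3234920501708984)
rack [ 0.2458  0.0076 -0.0807] 1872 13.816551984091499
bench z -0.000457784475534051
side sleeve neck 133 [0.4331 0.3246 0.0677] [0.4353 0.3296 0.0653] [0.0261 0.0285 0.0286]
side sleeve top 58 [0.4347 0.3284 0.0767] [0.4353 0.3307 0.0765] [0.0256 0.0296 0.0076]
side collar top 92 [0.5575 0.3134 0.0638] [0.5584 0.3177 0.0621] [0.0231 0.0257 0.0234]
side knobtop 219 [ 0.5886 -0.1932  0.1431] [ 0.5915 -0.1911  0.1414] [0.0387 0.0373 0.0114]
side fixed sleeve 196 [0.5578 0.0506 0.1291] [0.5638 0.0538 0.1276] [0.0382 0.0251 0.0338]
box ((0.5906333923339844, -0.1907355636358261), (0.08794441819190979, 0.0896492749452591), 7.358944892883301)
base ((0.5816713571548462, -0.04932613670825958), (0.1708141565322876, 0.39270806312561035), 4.05387020111084)
rack [ 0.253   0.0158 -0.0836] 1066 14.221901070480595
bench z 0.000719089435929364
```

View pics/crop1.png

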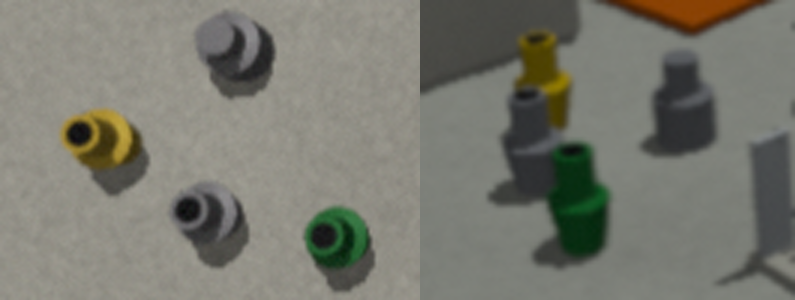

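The crop shows that the grey tapered part with the bore is the sleeve, at world (0.435, 0.330). The collar is the straight-sided grey one and the others are coloured. The rack is tipped about 14°, which needs roughly 9.8 rad of clockwise knob. I'll start on the knob.

```bash
cat >> h.py <<'E'
def tilt(names=("top","side"),yaw=np.radians(3.4)):
    out=[]
    for n in names:
        c=capture(n);P=cloud(c);g=np.array([np.cos(yaw),np.sin(yaw)]);l=np.array([-g[1],g[0]])
        D=P[:,:2]-[.580,.0052];a=D@g;b=D@l
        def fit(m,tol):
            Q=np.c_[a[m],b[m]];z=P[m,2]
            A=np.c_[Q,np.ones(len(Q))];k=np.array([0,0,np.median(z)])
            rng=np.random.default_rng(0);best=0
            for _ in range(200):
                i=rng.choice(len(A),3,False)
                try:kk=np.linalg.solve(A[i],z[i])
                except np.linalg.LinAlgError:continue
                s=(abs(A@kk-z)<tol).sum()
                if s>best and abs(kk[1])<.1:best=s;k=kk
            for _ in range(4):
                e=abs(A@k-z)<tol;k=np.linalg.lstsq(A[e],z[e],rcond=None)[0]
            return k,e.sum()
        r,nr=fit((abs(a)<.055)&(abs(b)<.1)&(P[:,2]>.03)&(P[:,2]<.095),.002)
        k,_=fit((abs(P[:,2])<.006)&(abs(a)<.35)&(abs(b)<.25),.003)
        out.append((n,np.degrees(np.arctan(r[0])).round(2),np.degrees(np.arctan(k[0])).round(2),r[1].round(3),r[2].round(4),nr))
    return out
E
cat > knob.py <<'E'
from h import *
KX,KY=.5913,-.1895
def turn(j0,j1):
    q=list(current_joint_pos());q[5]=j0;goto_joints(q)
    p=current_position();servo_line([p[0],p[1],.109],rate=.1)
    move_gripper(.03);print("gap",current_finger_gap(),"grip",current_grip_force(),"F",np.round(current_force(),1))
    q=list(current_joint_pos());q[5]=j1;goto_joints(q)
    print("T",np.round(current_torque(),2),"F",np.round(current_force(),1),current_joint_pos()[5])
    move_gripper(.07);servo_line([p[0],p[1],.18],rate=.15)
E
python3 - <<'E'
from knob import *
print(tilt())
o0=current_orientation();print(o0)
move_ptp([KX,KY,.18],o0)
q=list(current_joint_pos());print(np.round(q,3),current_position())
from scipy.spatial.transform import Rotation as R
y0=R.from_quat(current_orientation()).as_matrix()[:,1]
move_gripper(.07)
q[5]=-2.4;goto_joints(q)
y1=R.from_quat(current_orientation()).as_matrix()[:,1]
print(y0.round(3),y1.round(3),current_position(),current_clock())
turn(-2.4,-1.9)
print(tilt(),current_clock())
E
```

```text
[('top', np.float64(14.06), np.float64(0.05), np.float64(-0.0), np.float64(0.0616), np.int64(2714)), ('side', np.float64(13.99), np.float64(-0.08), np.float64(-0.001), np.float64(0.0628), np.int64(1430))]
[ 1.73019568e-01  9.84918386e-01 -4.02766656e-05 -6.08142010e-06]
[-0.42   0.427  1.513  0.     1.201 -1.644] [ 0.59152051 -0.18863249  0.18008069]
[0.34 0.94 0.  ] [-0.396  0.918  0.   ] [ 0.59150621 -0.18865844  0.1800577 ] 5.325
gap 0.03937197198347896 grip 29.997010231018066 F [ 0.5 -3.4  1.3]
T [ 0.3  -0.07 -0.05] F [1.2 0.6 1.2] -1.90285810580175
[('top', np.float64(13.46), np.float64(0.08), np.float64(0.0), np.float64(0.0616), np.int64(2725)), ('side', np.float64(13.15), np.float64(-0.08), np.float64(0.001), np.float64(0.0628), np.int64(1414))] 8.9417
```

```bash
python3 - <<'E'
from knob import *
turn(-2.8,2.0)
print(tilt(),current_clock())
turn(-2.8,1.45)
print(tilt(),current_clock())
t=capture("top");s=capture("side")
cv2.imwrite("pics/lev.png",cv2.resize(np.hstack([t["image"][150:260,235:375],s["image"][185:295,275:415]]),None,fx=2.8,fy=2.8,interpolation=cv2.INTER_CUBIC))
E
```

```text
gap 0.03972341994906351 grip 29.99425381422043 F [ 4.4 -4.7 -2.5]
T [ 0.05 -0.61  0.05] F [ 5.6  0.4 -5.2] 1.999887201950662
[('top', np.float64(6.43), np.float64(0.09), np.float64(-0.001), np.float64(0.0616), np.int64(2669)), ('side', np.float64(6.23), np.float64(-0.08), np.float64(0.002), np.float64(0.0629), np.int64(1296))] 16.5833
gap 0.039951595741726326 grip 29.999383985996246 F [ 5.4 -7.1 -4.4]
T [ 0.49 -0.83  0.07] F [ 7.2  1.4 -5.6] 1.449943091364226
[('top', np.float64(0.37), np.float64(0.1), np.float64(-0.0), np.float64(0.0616), np.int64(2631)), ('side', np.float64(0.26), np.float64(-0.09), np.float64(0.002), np.float64(0.063), np.int64(1247))] 26.8917
```

View pics/lev.png

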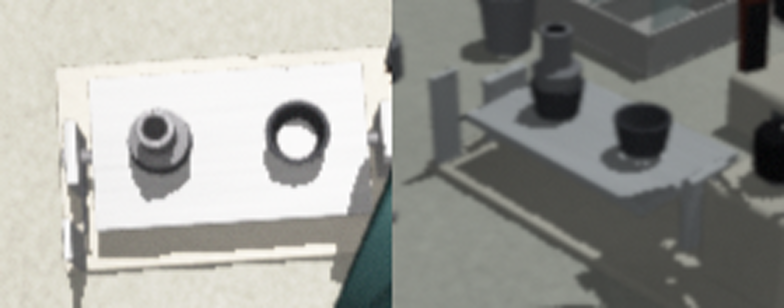

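The crop shows the rack nearly level, with the empty ring clear to the right of the fixed sleeve. About 0.3° remains, so I'll add 0.21 rad, then measure the ring and pick up the sleeve.

```bash
python3 - <<'E'
from knob import *
from scipy.spatial.transform import Rotation as R
turn(1.45,1.66)
print(tilt(),current_clock())
# pick sleeve
def down(a): # closing axis at world angle a
    y=np.array([np.cos(a),np.sin(a),0]);z=np.array([0,0,-1.]);return R.from_matrix(np.c_[np.cross(y,z),y,z]).as_quat()
X,Y=.4348,.3298
best=None
for a in np.radians([-23,157]):
    q=inverse_kinematics([X,Y,.13],down(a))
    if q is not None:
        d=abs(q[5]); 
        if best is None or d<best[0]:best=(d,a)
print(best)
servo_line([*current_position()[:2],.24],rate=.3)
move_ptp([X,Y,.15],down(best[1]))
for n in("top","side"):
    c=capture(n);P=cloud(c)
    D=P-[.583,-.0467,0];m=(np.hypot(D[:,0],D[:,1])<.035)&(P[:,2]>.085)&(P[:,2]<.13);Q=P[m]
    h=np.percentile(Q[:,2],90);T=Q[Q[:,2]>h-.004];lo,hi=np.percentile(T,[1,99],axis=0)
    print(n,"rim",h.round(4),len(T),((lo+hi)/2).round(4),(hi-lo).round(4),cv2.minEnclosingCircle(T[:,:2].astype(np.float32)),np.histogram(Q[:,2],bins=np.arange(.085,.131,.003))[0])
    # fixed sleeve top, for cross-check
    m=(np.hypot(P[:,0]-.577,P[:,1]-.057)<.04)&(P[:,2]>.137)&(P[:,2]<.16);T=P[m];lo,hi=np.percentile(T,[1,99],axis=0);print("fixed",((lo+hi)/2).round(4),(hi-lo).round(4))
move_gripper(.06)
servo_line([X,Y,.040],rate=.15)   # grasp point z=.059
move_gripper(.02)
print("gap",current_finger_gap(),current_grip_force(),np.round(current_force(),2),current_clock(),current_joint_pos()[5])
E
```

```text
gap 0.039677831114907795 grip 30.001675486564636 F [-1.5 -1.6  3. ]
T [ 0.78 -0.17 -0.02] F [1.3 3.  0.6] 1.6560923304349564
[('top', np.float64(0.18), np.float64(0.1), np.float64(-0.001), np.float64(0.0616), np.int64(2689)), ('side', np.float64(-0.12), np.float64(-0.08), np.float64(0.001), np.float64(0.063), np.int64(1218))] 30.375
(np.float64(0.9237596050239496), np.float64(-0.4014257279586958))
top rim 0.1001 141 [ 0.584  -0.0466  0.0992] [0.0473 0.0463 0.0061] ((0.583233118057251, -0.0466337613761425), 0.025121906772255898) [16 15 16 52 93 22  0  0  0  0  0  0  0  0  0]
fixed [0.577  0.0576 0.1428] [0.0258 0.0253 0.0078]
side rim 0.1001 104 [ 0.5831 -0.0469  0.0992] [0.0486 0.0499 0.0062] ((0.5830022096633911, -0.04646395146846771), 0.02617226168513298) [35 39 38 43 61 28  0  0  0  0  0  0  0  0  0]
fixed [0.5776 0.056  0.1421] [0.0276 0.028  0.0092]
gap 0.02706627415396109 47.8433230239898 [-3.67  0.31 14.1 ] 34.6917 0.9237371979256784
```

Fingertips landed on the shoulder (42 mm), hence the 14 N up-force. I'll regrasp 8 mm higher. Ring: centre (0.583, -0.0466), mouth z ≈ 0.100, so home underside ≈ 0.076.

```bash
python3 - <<'E'
from h import *
from scipy.spatial.transform import Rotation as R
f=lambda:np.round(current_force(),2)
move_gripper(.06);p=current_position();o=current_orientation();print(p.round(4) if hasattr(p,'round') else p,f())
servo_line([p[0],p[1],.048],rate=.1);move_gripper(.02)
print("gap",current_finger_gap(),current_grip_force(),f())
servo_line([p[0],p[1],.20],rate=.2);print("held",f(),current_finger_gap(),current_clock())
# carry, choosing fingers' axis across the rack line (world x) to stay clear of fixed sleeve
sx,sy=.5832,-.0466
y=np.array([1.,0,0]);z=np.array([0,0,-1.])
c=[]
for s in(1,-1):
    o=R.from_matrix(np.c_[np.cross(s*y,z),s*y,z]).as_quat();q=inverse_kinematics([sx,sy,.21],o)
    if q is not None:c.append((abs(q[5]-current_joint_pos()[5]),o))
o=min(c,key=lambda k:k[0])[1]
move_ptp([sx,sy,.21],o)
servo_line([sx,sy,.165],rate=.1)
print(current_position(),f(),current_clock())
for n in("top","side"):
    c=capture(n);P=cloud(c)
    m=(np.hypot(P[:,0]-sx,P[:,1]-sy)<.03)&(P[:,2]>.118)&(P[:,2]<.160);T=P[m];print(n,len(T))
    if len(T)>9:lo,hi=np.percentile(T,[1,99],axis=0);print(((lo+hi)/2).round(4),(hi-lo).round(4))
    if n=="side":u,v=w2px(c,[sx,sy,.12]).astype(int);cv2.imwrite("pics/above.png",cv2.resize(c["image"][v-60:v+60,u-80:u+80],(640,480),interpolation=cv2.INTER_CUBIC))
E
```

```text
[0.4346 0.3297 0.0398] [ 1.05 -0.43 -0.31]
gap 0.026909633368367686 29.99982923269272 [-0.33 -0.48 -0.05]
held [ 0.42 -0.09 -1.95] 0.026722951529603932 37.1583
[ 0.58336392 -0.04627209  0.16512339] [-0.21 -0.7  -2.33] 39.2583
top 5
side 265
[ 0.5812 -0.0482  0.1405] [0.0408 0.0364 0.0387]
```

View pics/above.png

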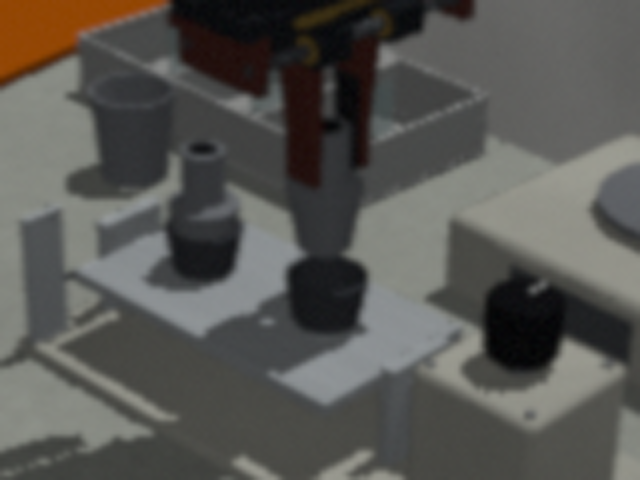

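The sleeve is held upright, centred above the empty ring at about (327,280) in the crop. I'll lower it with force feel, centring by the side force.

```bash
python3 - <<'E'
from h import *
def f(): return np.mean([current_force() for _ in range(5)],0)
p=current_position();x,y=p[0],p[1]
hit=servo_line([x,y,.140],rate=.05,contact_N=2);print(hit,current_position()[2],f().round(2))
f0=f()
for i in range(10):
    z=current_position()[2]
    if z<.114:break
    hit=servo_line([x,y,max(z-.03,.113)],rate=.012,contact_N=1.2)
    d=f()-f0;p=current_position();print(i,hit,np.round(p,4),d.round(2),round(current_clock(),1))
    if current_clock()>52:break
    if hit:
        L=d[:2];n=np.hypot(*L)
        if n<.35*1 or p[2]<.1235: break
        s=L/n*min(.0006,.0004*n);x+=s[0];y+=s[1]
        servo_line([x,y,p[2]+.0006],rate=.02)
E
```

```text
False 0.13975452367671828 [ 0.17 -0.22 -2.1 ]
0 True [ 0.5839 -0.047   0.1297] [ 1.43 -0.64 -0.19] 41.1
1 True [ 0.5844 -0.0472  0.1276] [ 0.7  -1.73  0.48] 41.8
2 True [ 0.5847 -0.0478  0.1241] [ 1.61 -0.64  0.75] 42.6
3 True [ 0.5849 -0.0479  0.1235] [ 0.44 -1.34  0.17] 43.1
4 True [ 0.585  -0.0481  0.1225] [-0.21 -0.28  3.88] 43.7
```

```bash
python3 - <<'E'
from h import *
def f(): return np.mean([current_force() for _ in range(5)],0)
p=current_position();print(p,f().round(2))
servo_line([p[0],p[1],p[2]+.0005],rate=.01);q=current_position();print(q,f().round(2))
print(servo_line([p[0],p[1],p[2]-.002],rate=.005,contact_N=1.5),current_position(),f().round(2))
move_gripper(.05);print(f().round(2),current_clock())
p=current_position();servo_line([p[0],p[1],.26],rate=.15)
q=list(current_joint_pos());q[0]+=.9;goto_joints(q)
print(tilt(),current_clock())
for n in("top","side"):
    c=capture(n);P=cloud(c)
    m=(np.hypot(P[:,0]-.5835,P[:,1]+.047)<.03)&(P[:,2]>.128);T=P[m];lo,hi=np.percentile(T,[1,99],axis=0);print(n,len(T),((lo+hi)/2).round(4),(hi-lo).round(4),"top",hi[2].round(4))
    K=T[T[:,2]>hi[2]-.004];print(K.mean(0).round(4))
    if n=="side":u,v=w2px(c,[.583,-.0466,.12]).astype(int);cv2.imwrite("pics/home.png",cv2.resize(c["image"][v-60:v+60,u-80:u+80],(640,480),interpolation=cv2.INTER_CUBIC))
E
```

```text
[ 0.58499539 -0.04811451  0.12254291] [-0.04 -0.5   1.79]
[ 0.5850214  -0.04812681  0.12290916] [ 0.77 -0.68 -1.74]
True [ 0.58506509 -0.04818473  0.12241291] [0.56 0.51 3.85]
[ 0.99  0.48 -0.  ] 44.825
[('top', np.float64(-0.02), np.float64(0.06), np.float64(-0.0), np.float64(0.0616), np.int64(2671)), ('side', np.float64(-0.09), np.float64(-0.08), np.float64(0.001), np.float64(0.063), np.int64(1226))] 47.8417
top 181 [ 0.5837 -0.0461  0.1414] [0.027  0.026  0.0249] top 0.1538
[ 0.5836 -0.0459  0.1513]
side 164 [ 0.5833 -0.0486  0.141 ] [0.0273 0.0266 0.025 ] top 0.1535
[ 0.584  -0.0482  0.1515]
```

View pics/home.png

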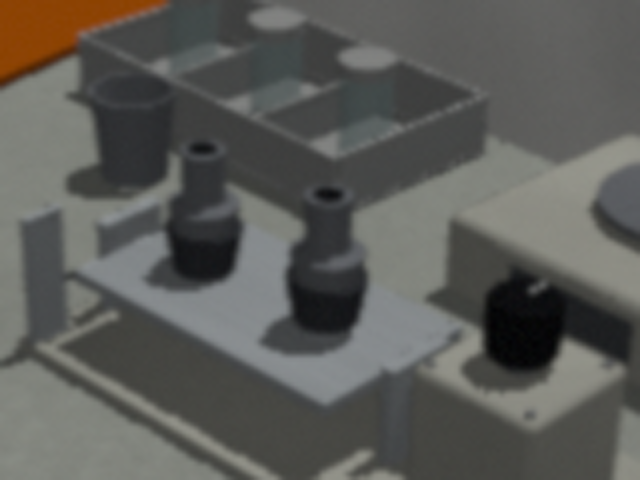

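The picture shows the sleeve at (327,240) upright and fully down in its ring, exactly like the fixed one at (205,210). The rack is level within 0.1° and the gripper is clear.

```bash
python3 -c "
from bench import *
print(close_job())"
```

```text
the job is handed in; nothing more can be done
None
```

I turned the knob until the rack was level (within about 0.1° by both cameras), set the sleeve upright and home in the empty socket, let go, and handed the job in at about 48 s of the 72 s allowed.

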